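# Start the loose hood screw on a stone grinder

## Robot

A 6-joint arm with a two-finger parallel gripper is mounted at the origin on the work surface. World frame = base frame: x ahead of the robot, y to its left, z up, the work surface at z = 0. Lengths are in m, angles in rad, forces in N, time in s.
With the tool pointing down it reaches from about 0.3 to 0.775 m from the base axis. Payload 14.6 kg.
Tool frame: the origin (TCP) lies on the centre line of the jaws, within the pads' length; the fingertips stand 19 mm ahead of it and the grasp point (between the pads) is the TCP; y points along the fingers, x is the direction in which the jaws open and shut, and the axes are right-handed (so a half turn about y gives the same grasp; the last joint's range is limited). The gripper opens to 94 mm and grips with 3 to 60 N. Pads are 16 mm wide; open, the fingers measure 119 mm over their backs; the gripper's body (75 mm by 177 mm) begins 78 mm behind the grasp point.
Start: joints at [-1.178, 0.3, 1.521, -0, 1.321, -0.067], TCP at [0.244, -0.493, 0.224] pointing down, gripper open.
Joint ranges: [-3.03, 3.03], [-0.79, 2.21], [0.23, 2.52], [-1.04, 4.18], [0, 3.07], [-2.55, 2.55]. Speed limits (rad/s): [2.22, 2.22, 2.57, 3.14, 3.14, 3.14].

## Interface

Orientations are given as [roll, pitch, yaw] about the fixed x, y, z axes, in that order (R = Rz(yaw) Ry(pitch) Rx(roll)).
In Python, from station import ctrl, optics gives the robot as it stands.
- The arm moves only by the tool jog_arm, never from a script. Its argument "targets" is a list of rows, each a list of 3 entries, a list of its own where there are three numbers: the finger opening in cm, from 0 to 9.4, then the shift along the tool's x, y, z in cm, then the turn about the tool's y in rad. A call has 1 to 10 rows; each row is the pose to reach, as a shift and turn from the pose commanded when the call began, along the tool's axes at that moment; what a row does not reach only later rows make up. A row lasts 1/10 s, in which the tool goes at most 50 mm and 8.59 degrees, less where a joint would pass 70% of its speed; a pose out of reach is approached as far as the arm can. A call with a gripper value outside its range is refused whole. The fingers move at their own pace and stop on an object; "grip_force" is the grip in N (left out, the last holds). Time passes only in rows, so rows that repeat a pose let the fingers close. It gives the time, the measured TCP pose, the force and the opening at its end, in the units of the state.
- ctrl.get_obs(): the state, without advancing time (a new reading comes with each control period).
- optics.camera(name): name is "scene" or "top"; returns a dict with "img" (384x512x3 uint8, red, green, blue), "range_z" (384x512 float32, m along the optical axis (not along the pixel's ray), 0 where there is no reading), "camera_matrix" (3x3 intrinsics, pixels), "world_to_cam" (4x4, takes a point from world to camera coordinates). Camera axes: x right, y up, looking along -z (the intrinsics and any distortion apply to the point x, -y, -z); pixel columns grow to the right and rows downward; lengths in m; the calibration is good to about 2 mm. A picture is of the moment at which its call begins.
- ctrl.hand_in(): hands the job in, once; it reports no verdict.
The state is a dict: "time_s": time; "qpos": joint angles; "joint_vel": joint speeds; "tau": joint torques, N m; "ee_pos": TCP position; "eef_rot": TCP orientation; "force": force on the tool from outside, world axes, zero at the start; "moment": the same for the moment, N m; "grip_width": finger opening in m.
Only numpy, scipy, OpenCV 4.12 (cv2) and the standard library are available. Lean on these libraries where they do the work, as an engineer would, in place of code of your own. Each camera call takes 0.05 s, during which the arm holds its last target. There are 200 camera calls.

## Task

The hood of the stone grinder has just been put back, and one of the two black T-grip screws on its flat top is still loose: it stands higher on its spring, its bar pointing roughly front to back, while the one at the other end is already fastened, lower and with its bar along the hood. Push the loose screw down and, keeping it down, turn it clockwise (seen from above) about a quarter turn so that it catches and stays down when you let go. Leave the fastened screw fastened.

Things in the scene. Friction and masses are not known exactly. Their poses are not given: they have to be found in the camera images.
- loose_grip (a point): Centre of the loose screw's black T-grip, a bar 52 long, 14 thick, 36 mm tall on a 13 mm steel stem near one end of the hood's level top (150 mm above the bench, 140 x 290 mm). Point: on the screw's upright axis, 16 mm below the bar's top, 60 mm above the hood while up; stem collar 8 mm high. Axes turn with it: x along the bar, y across its thickness, z up.
- loose_push (a joint): Push of the loose screw, m: 0 up on its spring (start), 0.020 bottom stop. Spring lifts with 4.4 N at 0, 7.8 N at 0.0155, a good depth to turn at. It must be 0.012 or more down to turn past 0.4 rad. Turned beyond 0.6 rad it is caught: let go, it rises only to about 0.011.
- loose_turn (a joint): Turn of the loose screw, rad, growing clockwise seen from above. Starts at 0 to 0.2; stop at 1.75. About a quarter turn fastens it; friction of 0.06 N m keeps it where it is left.
- done_turn (a joint): Turn, rad, of the other, fastened screw: same shape, 210 mm away at the other end of the hood (which end varies), standing about 11 mm lower. Starts at 1.5 to 1.65, and must be left fastened.

How it is judged:
By the outcome, as a careful person would: the job done as asked, in the order asked, and still so for the second after the job is handed in, with the robot touching nothing.
It also fails if it takes over 35 s, if anything falls off the work surface, if the arm or the gripper's body presses on something with over 40 N, if the wrist force passes 120 N, or if a joint passes its speed limit or range.

## Working session

There is one attempt and no reset: what is moved stays moved. The work goes in short steps, Python scripts to look and compute and a tool call to move; the robot and the scene stay as the last step left them, time stands still between calls to the robot, and variables do not carry over. Pictures are saved under pics/ and viewed, about 8 in all and at most 12, crops included, and the job is handed in when it is done.

Besides the shell and the picture viewer there is one more tool, called as a command line: name --argument value ..., lists and objects as JSON in quotes. jog_arm: Moves the arm, as the interface text tells. Its arguments: {"type":"object","properties":{"targets":{"type":"array","items":{"type":"array"}},"grip_force":{"type":"number"}},"required":["targets"]}

```bash
mkdir -p pics
cat > h.py <<'E'
import numpy as np, cv2
from station import ctrl, optics
def shot(name, fn):
    c=optics.camera(name); cv2.imwrite(f'pics/{fn}.png',c['img'][:,:,::-1]); np.savez(f'pics/{fn}.npz',**c); return c
def load(fn): return dict(np.load(f'pics/{fn}.npz'))
def cloud(c):
    K,T=c['camera_matrix'],np.linalg.inv(c['world_to_cam']); z=c['range_z']
    v,u=np.mgrid[:z.shape[0],:z.shape[1]]
    p=np.stack([(u-K[0,2])/K[0,0]*z,-(v-K[1,2])/K[1,1]*z,-z,np.ones_like(z)],-1)
    return (p@T.T)[...,:3]
E
python3 - <<'E'
from h import *
o=ctrl.get_obs(); print({k:np.round(v,4) for k,v in o.items()})
a=shot('top','t0');b=shot('scene','s0')
cv2.imwrite('pics/both0.png',cv2.resize(np.hstack([a['img'],b['img']])[:,:,::-1],(800,300)))
print(a['camera_matrix'],a['world_to_cam'].round(3),b['world_to_cam'].round(3))
E
```

```text
{'time_s': np.float64(0.0), 'qpos': array([-1.1776,  0.3005,  1.5216, -0.    ,  1.3207, -0.0666]), 'joint_vel': array([ 0.0026,  0.0005,  0.0001, -0.001 ,  0.0003,  0.0013]), 'tau': array([ 2.80000e-03, -5.31800e+01, -3.52734e+01,  7.10000e-02,
        2.44000e-02, -1.00000e-04]), 'ee_pos': array([ 0.244 , -0.4927,  0.2239]), 'eef_rot': array([-1.5707e+00,  1.1000e-03, -1.1110e+00]), 'force': array([ 0.1572, -0.0552,  0.5897]), 'moment': array([ 0.0304, -0.0344,  0.0269]), 'grip_width': np.float64(0.0939)}
[[418.45437518   0.         255.00500119]
 [  0.         418.45437518 193.56200022]
 [  0.           0.           1.        ]] [[-0.027 -1.     0.009  0.044]
 [ 0.991 -0.025  0.128 -0.599]
 [-0.128  0.013  0.992 -0.893]
 [ 0.     0.     0.     1.   ]] [[ 0.613  0.79   0.012 -0.398]
 [-0.672  0.513  0.534  0.233]
 [ 0.416 -0.336  0.845 -1.098]
 [ 0.     0.     0.     1.   ]]
```

View pics/t0.png

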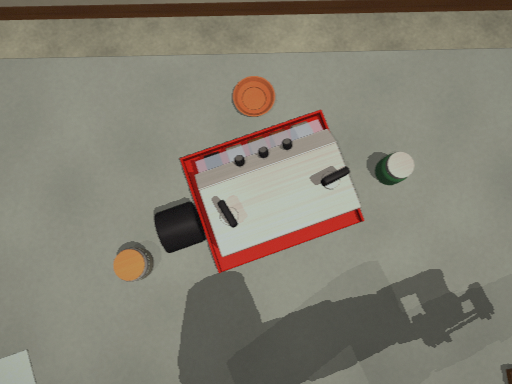

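View pics/s0.png

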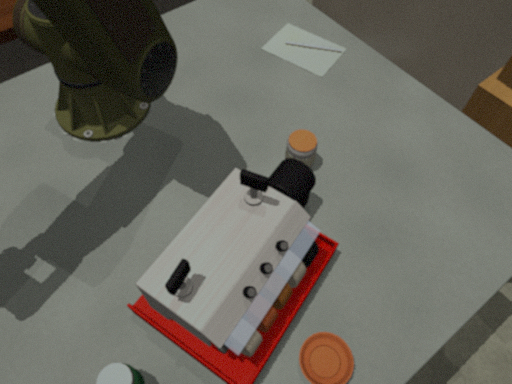

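The top view shows the red grinder and its white hood. There is a black bar across the hood at (228,213), which looks loose, and another along it at (336,177), which looks fastened. In the scene view they are at (255,183) and (178,277). I'll check their heights next.

Run:
```python
from h import *
def bars(fn,rois):
    c=load(fn);P=cloud(c);K=c['camera_matrix'];W=c['world_to_cam'];T=np.linalg.inv(W)
    for n,(u0,v0,u1,v1),zt in rois:
        m=np.zeros(P.shape[:2],bool);m[v0:v1,u0:u1]=True
        m&=(c['img'].max(2)<70)
        nn,l,st,ce=cv2.connectedComponentsWithStats(m.astype(np.uint8)); m=l==1+st[1:,4].argmax()
        z=P[m][:,2]; z=z[c['range_z'][m]>0]
        print(fn,n,m.sum(),'z pct',np.percentile(z,[5,25,50,75,95]).round(4))
        zt=np.percentile(z,75)
        t=m&(P[...,2]>zt-.006)&(c['range_z']>0)
        q=P[t]; (cx,cy),(w,h),a=cv2.minAreaRect((q[:,:2]*1000).astype(np.float32))
        ev,V=np.linalg.eigh(np.cov(q[:,:2].T)); d=V[:,1]*np.sign(V[0,1])
        print('  top pts',t.sum(),'rect',round(cx,1),round(cy,1),round(w,1),round(h,1),'mean',q.mean(0).round(4),'bar dir deg',np.degrees(np.arctan2(d[1],d[0])).round(1))
bars('t0',[('L',(205,190,245,235),0),('R',(315,160,355,195),0)])
bars('s0',[('L',(235,160,272,198),0),('R',(162,255,195,300),0)])
c=load('t0');P=cloud(c)
w=(c['img'].min(2)>150)&(abs(P[...,2]-.15)<.008)
print('hood z',np.median(P[w][:,2]),cv2.minAreaRect((P[w][:,:2]*1000).astype(np.float32)))
```

```text
t0 L 203 z pct [0.2211 0.2236 0.2245 0.2253 0.227 ]
  top pts 195 rect 542.6 81.1 51.0 11.9 mean [0.5424 0.0809 0.2245] bar dir deg 30.4
t0 R 227 z pct [0.1914 0.212  0.2135 0.2146 0.216 ]
  top pts 198 rect 607.7 -118.0 13.2 50.0 mean [ 0.6072 -0.1174  0.2136] bar dir deg -65.5
s0 L 488 z pct [0.1098 0.2014 0.2151 0.2245 0.2267]
  top pts 211 rect 545.0 81.1 50.7 13.3 mean [0.5461 0.0806 0.2245] bar dir deg 29.7
s0 R 440 z pct [0.1847 0.1998 0.2127 0.2145 0.216 ]
  top pts 269 rect 610.6 -118.3 12.8 49.2 mean [ 0.6114 -0.1185  0.214 ] bar dir deg -65.6
hood z 0.14916864718509715 ((576.6619873046875, -18.436996459960938), (139.5982208251953, 287.0183410644531), 18.077993392944336)
```

The left bar's top is at z≈0.225 and the right one's is 11 mm lower. They are 209.5 mm apart, and the hood measures 140×287 mm, so everything matches and the left one is loose. Its centre is about (0.544, 0.081), with the bar at about 30°. For the last joint to have room for the quarter turn, tool x must start near +120°. First I'll go up and across.

jog_arm --targets '[[9.4, [0, -5, 0], 0], [9.4, [0, -8, 0], 0], [9.4, [-3, -8, 4], 0], [9.4, [-6, -8, 8], 0], [9.4, [-9, -8, 12], 0], [9.4, [-12, -8, 16], 0], [9.4, [-15, -8, 20], 0], [9.4, [-18, -8, 24], 0], [9.4, [-21, -8, 28], 0], [9.4, [-24, -8, 32], 0]]' --grip_force 40

```text
time_s: 1.1
ee_pos: [0.4247, -0.1338, 0.3044]
eef_rot: [-1.571, -0.0, -1.111]
force: [0.8, 0.3, -0.5]
grip_width: 0.0938
```

jog_arm --targets '[[9.4, [-2.8, 0, 4.1], -0.14], [9.4, [-5.6, 0, 8.1], -0.28], [9.4, [-8.5, 0, 12.2], -0.42], [9.4, [-11.3, 0, 16.2], -0.56], [9.4, [-14.1, 0, 20.3], -0.7], [9.4, [-14.1, 0, 20.3], -0.84], [9.4, [-14.1, 0, 20.3], -0.98], [9.4, [-14.1, 0, 20.3], -1.12], [9.4, [-14.1, 0, 20.3], -1.26], [9.4, [-14.1, 0, 20.3], -1.4]]'

```text
time_s: 2.1
ee_pos: [0.5436, 0.0807, 0.3041]
eef_rot: [-1.571, 0.001, 0.295]
force: [-0.7, -0.6, -0.8]
grip_width: 0.094
```

jog_arm --targets '[[9.4, [0, 0, 0], -0.14], [9.4, [0, 0, 0], -0.28], [9.4, [0, 0, 0], -0.42], [9.4, [0, 0, 0], -0.56], [9.4, [0, 0, 0], -0.7], [9.4, [0, 0, 0], -0.84], [9.4, [0, 0, 0], -0.98], [9.4, [0, 0, 0], -1.12], [9.4, [0, 0, 0], -1.26], [9.4, [0, 0, 0], -1.4]]'

```text
time_s: 3.1
ee_pos: [0.5436, 0.0806, 0.3041]
eef_rot: [-1.57, -0.0, 1.695]
force: [0.0, 0.5, 0.6]
grip_width: 0.0941
```

jog_arm --targets '[[9.4, [0, 0, 0], -0.14], [9.4, [0, 0, 0], -0.28], [9.4, [0, 0, 0], -0.4], [9.4, [0, 0, 0], -0.4]]'

```text
time_s: 3.5
ee_pos: [0.5436, 0.0806, 0.3041]
eef_rot: [-1.57, -0.0, 2.091]
force: [-0.6, 0.5, -0.9]
grip_width: 0.0938
```

Run:
```python
from h import *
from scipy.spatial.transform import Rotation as R
o=ctrl.get_obs(); r=R.from_euler('xyz',o['eef_rot']).as_matrix()
print(o['ee_pos'].round(4),o['eef_rot'].round(3),o['qpos'].round(3)); print(r.round(3))
print('need (tool cm)',(100*r.T@(np.array([.5438,.081,.209])-o['ee_pos'])).round(2),'x yaw',np.degrees(np.arctan2(r[1,0],r[0,0])))
shot('scene','s1')
```

```text
[0.5436 0.0806 0.3041] [-1.57  -0.     2.091] [ 0.081  0.252  1.399  0.     1.492 -2.01 ]
[[-0.497 -0.001 -0.868]
 [ 0.868 -0.    -0.497]
 [ 0.    -1.     0.001]]
need (tool cm) [ 0.02  9.51 -0.04] x yaw 119.80246559540598
```

View pics/s1.png

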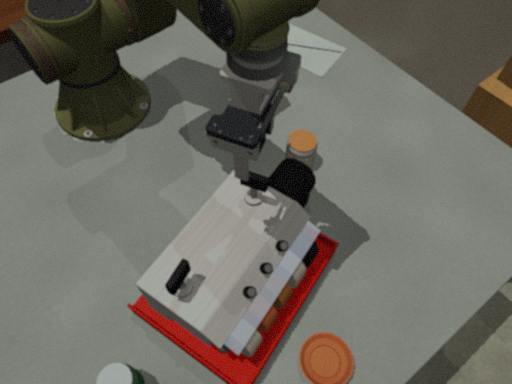

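The gripper is above the loose screw (grip at about (255,183)) with the jaws astride the bar, so I'll go down and close.

jog_arm --targets '[[9.4, [0, 3, 0], 0], [9.4, [0, 6, 0], 0], [9.4, [0, 8, 0], 0], [9.4, [0, 9, 0], 0], [9.4, [0, 9.5, 0], 0], [9.4, [0, 9.5, 0], 0], [5, [0, 9.5, 0], 0], [3, [0, 9.5, 0], 0], [2.4, [0, 9.5, 0], 0], [2.4, [0, 9.5, 0], 0]]'

```text
time_s: 4.55
ee_pos: [0.5438, 0.0807, 0.2098]
eef_rot: [-1.571, 0.0, 2.089]
force: [-0.4, 0.4, 0.6]
grip_width: 0.0654
```

jog_arm --targets '[[2, [0, 0, 0], 0], [1.6, [0, 0, 0], 0], [1, [0, 0, 0], 0], [0.5, [0, 0, 0], 0], [0, [0, 0, 0], 0], [0, [0, 0, 0], 0], [0, [0, 0, 0], 0]]'

```text
time_s: 5.25
ee_pos: [0.5435, 0.0811, 0.2095]
eef_rot: [-1.571, -0.001, 2.089]
force: [-0.7, 1.8, 0.3]
grip_width: 0.014
```

It's gripped at 14 mm with little side force. Now I'll push down about 16 mm.

jog_arm --targets '[[0, [0, 0.3, 0], 0], [0, [0, 0.6, 0], 0], [0, [0, 0.9, 0], 0], [0, [0, 1.2, 0], 0], [0, [0, 1.4, 0], 0], [0, [0, 1.6, 0], 0], [0, [0, 1.6, 0], 0], [0, [0, 1.6, 0], 0]]'

```text
time_s: 6.05
ee_pos: [0.5435, 0.081, 0.1938]
eef_rot: [-1.571, -0.001, 2.089]
force: [-5.2, 3.8, 7.3]
grip_width: 0.0138
```

The spring force reads 7.3 N, as expected at about 15 mm. I'll turn clockwise 1.45 rad while holding it down.

jog_arm --targets '[[0, [0, 0, 0], 0.05], [0, [0, 0, 0], 0.12], [0, [0, 0, 0], 0.2], [0, [0, 0, 0], 0.28], [0, [0, 0, 0], 0.36], [0, [0, 0, 0], 0.44], [0, [0, 0, 0], 0.52], [0, [0, 0, 0], 0.6], [0, [0, 0, 0], 0.68], [0, [0, 0, 0], 0.75]]'

```text
time_s: 7.05
ee_pos: [0.5436, 0.0807, 0.1938]
eef_rot: [-1.571, -0.0, 1.336]
force: [-4.4, 1.5, 7.5]
grip_width: 0.0139
```

```bash
python3 -c "
from h import *
o=ctrl.get_obs();print({k:np.round(o[k],3) for k in ('ee_pos','eef_rot','qpos','force','moment','grip_width')})"
```

```text
{'ee_pos': array([0.544, 0.081, 0.194]), 'eef_rot': array([-1.571, -0.   ,  1.336]), 'qpos': array([ 0.081,  0.325,  1.561,  0.   ,  1.255, -1.255]), 'force': array([-4.419,  1.498,  7.476]), 'moment': array([0.357, 0.885, 0.05 ]), 'grip_width': np.float64(0.014)}
```

Still depressed, and the moment about z is small (0.05 N·m, its friction). I'll continue the turn.

jog_arm --targets '[[0, [0, 0, 0], 0.08], [0, [0, 0, 0], 0.16], [0, [0, 0, 0], 0.24], [0, [0, 0, 0], 0.32], [0, [0, 0, 0], 0.4], [0, [0, 0, 0], 0.48], [0, [0, 0, 0], 0.56], [0, [0, 0, 0], 0.64], [0, [0, 0, 0], 0.7], [0, [0, 0, 0], 0.7]]'

```text
time_s: 8.05
ee_pos: [0.5434, 0.0805, 0.1937]
eef_rot: [-1.571, 0.001, 0.637]
force: [-5.7, 0.2, 6.6]
grip_width: 0.014
```

```bash
python3 -c "
from h import *
o=ctrl.get_obs();print({k:np.round(o[k],3) for k in ('ee_pos','eef_rot','qpos','force','moment','grip_width')})"
```

```text
{'ee_pos': array([0.543, 0.081, 0.194]), 'eef_rot': array([-1.571e+00,  1.000e-03,  6.370e-01]), 'qpos': array([ 0.081,  0.325,  1.561, -0.   ,  1.256, -0.556]), 'force': array([-5.717,  0.182,  6.64 ]), 'moment': array([ 0.077,  1.13 , -0.067]), 'grip_width': np.float64(0.014)}
```

Turned 1.45 rad. I'll ease up to the catch and check the force drops before releasing.

jog_arm --targets '[[0, [0, -0.2, 0], 0], [0, [0, -0.4, 0], 0], [0, [0, -0.4, 0], 0], [1.5, [0, -0.4, 0], 0], [2.5, [0, -0.4, 0], 0], [4, [0, -0.4, 0], 0], [5.5, [0, -0.4, 0], 0], [5.5, [0, -0.4, 0], 0], [5.5, [0, -0.4, 0], 0]]'

```text
time_s: 8.95
ee_pos: [0.5437, 0.0806, 0.1974]
eef_rot: [-1.571, 0.0, 0.639]
force: [-0.1, -0.4, 0.4]
grip_width: 0.0514
```

jog_arm --targets '[[5.5, [0, -1, 0], 0], [5.5, [0, -3, 0], 0], [5.5, [0, -6, 0], 0], [5.5, [0, -10, 0], 0], [5.5, [0, -14, 0], 0], [5.5, [0, -14, -5], 0], [5.5, [0, -14, -10], 0], [5.5, [0, -14, -15], 0], [5.5, [0, -14, -20], 0], [5.5, [0, -14, -20], 0]]'

```text
time_s: 9.95
ee_pos: [0.6646, -0.0847, 0.335]
eef_rot: [-1.569, 0.003, 0.634]
force: [0.6, -0.2, -0.7]
grip_width: 0.0549
```

Run:
```python
from h import *
o=ctrl.get_obs();print(o['ee_pos'].round(3),o['force'].round(2))
a=shot('top','t2');b=shot('scene','s2')
cv2.imwrite('pics/both2.png',cv2.resize(np.hstack([a['img'],b['img']])[:,:,::-1],(800,300)))
```

```text
[ 0.665 -0.085  0.335] [ 0.6  -0.23 -0.73]
```

View pics/both2.png

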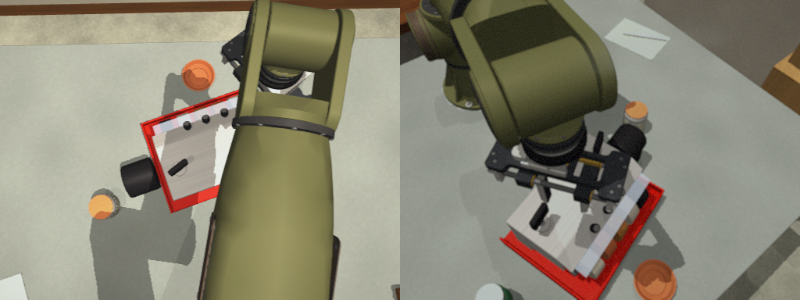

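The retreat went over the hood rather than away from it, at height and without contact. The screw's bar is now along the hood at (178,167). I'll clear the view and measure both screws.

jog_arm --targets '[[5.5, [-5, 0, -0.7], 0], [5.5, [-10, 0, -1.4], 0], [5.5, [-15, 0, -2], 0], [5.5, [-20, 0, -3], 0], [5.5, [-25, 0, -4], 0], [5.5, [-30, 0, -5], 0], [5.5, [-35, 0, -5.5], 0], [5.5, [-37, 0, -10], 0], [5.5, [-37, 0, -13], 0], [5.5, [-37, 0, -13], 0]]'

```text
time_s: 11.05
ee_pos: [0.4439, -0.406, 0.3371]
eef_rot: [-1.57, -0.0, 0.638]
force: [-0.2, 0.7, -0.8]
grip_width: 0.0548
```

Run:
```python
from h import *
o=ctrl.get_obs();print(o['ee_pos'].round(3),o['force'].round(2))
for cam in ('top','scene'):
    c=shot(cam,cam[0]+'3');P=cloud(c)
    for n,ctr in (('loose',(.5438,.081)),('done',(.609,-.118))):
        m=(np.hypot(P[...,0]-ctr[0],P[...,1]-ctr[1])<.035)&(P[...,2]>.195)&(P[...,2]<.24)&(c['img'].max(2)<70)
        q=P[m]
        if len(q)<30: print(cam,n,'hidden',len(q));continue
        zt=np.percentile(q[:,2],75);q=q[q[:,2]>zt-.006]
        V=np.linalg.eigh(np.cov(q[:,:2].T))[1][:,1];V=V*np.sign(V[0])
        print(cam,n,len(q),'top z',zt.round(4),q.mean(0).round(4),'deg',np.degrees(np.arctan2(V[1],V[0])).round(1))
a,b=load('t3'),load('s3')
cv2.imwrite('pics/both3.png',cv2.resize(np.hstack([a['img'],b['img']])[:,:,::-1],(800,300)))
```

```text
[ 0.444 -0.406  0.337] [-0.23  0.7  -0.83]
top loose 213 top z 0.2142 [0.5422 0.0808 0.2133] deg -53.6
top done 193 top z 0.2148 [ 0.6071 -0.1173  0.2137] deg -65.4
scene loose 186 top z 0.2151 [0.5457 0.0809 0.2143] deg -52.5
scene done 269 top z 0.2147 [ 0.6115 -0.1188  0.2139] deg -65.1
```

View pics/both3.png

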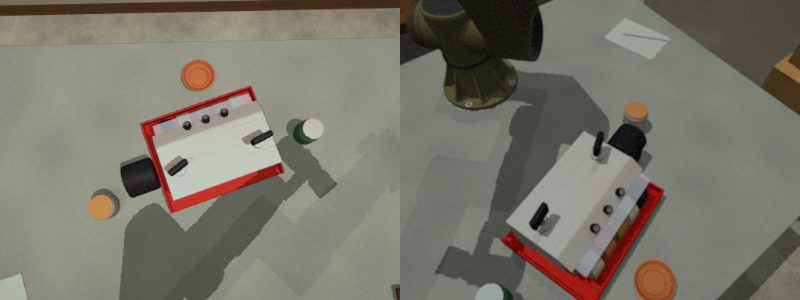

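The loose screw now sits at the fastened height: its top is at 0.2147 m, against 0.225 m before. It has turned about 83° and stays down untouched. The other screw hasn't moved, so I'm handing in.

```bash
python3 -c "
from station import ctrl
print(ctrl.hand_in())"
```

```text
the job is handed in; nothing more can be done
None
```

The loose screw is fastened: I gripped its bar, pushed it down about 16 mm, turned it clockwise 1.45 rad while holding it down, then let go and moved the arm clear. The robot's clock read about 11 s at hand-in.

- **Loose screw:** its top went from about 0.225 m to 0.2147 m and stayed there untouched, level with the fastened one. Its bar turned from about +30° to −53°, roughly 83°, so it is well past the catch.
- **Fastened screw:** unchanged, with its bar at −65° and its top at 0.2148 m before and after.
- **Forces:** the readings at the end of each move stayed below 10 N.

**Checks that disagreed:**
- **Camera offset:** the two cameras differ by 3–4 mm in x, so I used the average.
- **Bar angle:** the loose bar ended about 12° short of parallel with the fastened one. The cameras put its turn at about 1.45 rad, slightly under a full quarter turn.
- **Retreat path:** after letting go, the arm first went over the hood instead of away from it. It stayed high and showed no contact force.

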